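# Put the sockets back in order of size

## Robot

A 6-joint arm with a two-finger parallel gripper is mounted at the origin on the work surface. World frame = base frame: x ahead of the robot, y to its left, z up, the work surface at z = 0. Lengths are in m, angles in degrees, forces in N, time in s.
With the tool pointing down it reaches from about 0.3 to 0.75 m from the base axis. Payload 8.5 kg.
Tool frame: the origin (TCP) lies midway between the tips of the shut fingers; the grasp point (between the pads) lies 19 mm behind it (env.pinch_z is the z of the grasp point in the tool frame, in m); z points along the fingers, y is the line along which they close (so a half turn about z gives the same grasp; the last joint's range is limited). The gripper opens to 85 mm and grips with 20 to 120 N. Pads are 22 mm wide; open, the fingers measure 114 mm over their backs; the gripper's body (76 mm by 85 mm) begins 54 mm behind the grasp point. The pads swing forward as they close: fully open they stand 13 mm farther back than shut.
Start: joints at [53.382, 21.807, 74.336, -0, 83.858, -12.336], TCP at [0.226, 0.501, 0.231] pointing down, gripper open.
Joint ranges: [-178.18, 178.18], [-50.72, 133.34], [12.68, 142.11], [-81.47, 261.47], [9.98, 163.14], [-165.26, 165.26]. Speed limits (degrees/s): [136.94, 136.94, 180, 180, 180, 180].

## Interface

Orientations are given as a 3x3 rotation matrix whose columns are the frame's x, y, z axes.
In Python, from rig import env gives the robot as it stands.
- The arm moves only by the tool arm_command, never from a script. Its argument "deltas" is a list of rows, each an object of numbers: "rx", "ry", "rz": the turn, a rotation vector about the tool's x, y, z in rad; "dx", "dy", "dz": the shift along the tool's x, y, z in m; "fingers": the finger opening in m, from 0 to 0.0854. In form: [{"rx": .., "ry": .., "rz": .., "dx": .., "dy": .., "dz": .., "fingers": ..}, ...]. A call has 1 to 12 rows; each row shifts and turns the commanded pose from where the row before left it, along the tool's axes as they then stand; what a row does not reach is not made up. A row lasts 1/10 s, in which the tool goes at most 50 mm and 8.59 degrees, less where a joint would pass 70% of its speed; a pose out of reach is approached as far as the arm can. A call is refused whole if a number of a shift passes 0.05 or a number of a turn 0.15, either way. A call with a gripper value outside its range is refused whole. The fingers move at their own pace and stop on an object; "squeeze" is the grip in N (left out, the last holds). Time passes only in rows, so rows that do not move let the fingers close. It gives the time, the measured TCP pose, the force, the opening and the grip force at its end, in the units of the state.
- env.observe(): the state, without advancing time (a new reading comes with each control period).
- env.get_image(name): name is "scene" or "top"; returns a dict with "color" (480x640x3 uint8, blue, green, red), "camera_matrix" (3x3 intrinsics, pixels), "k1" (the pictures are not rectified: a ray, as slopes to the right and down, at radius r is drawn at 1 + k1 r^2 times it, then the intrinsics apply), "eye" and "orientation" of the camera in the world. Camera axes: x right, y up, looking along -z (the intrinsics and any distortion apply to the point x, -y, -z); pixel columns grow to the right and rows downward; lengths in m; the calibration is good to about 2 mm. A picture is of the moment at which its call begins. There is no depth.
- env.close_job(): hands the job in; it is judged then, once.
Trained networks look in a picture, given as the dict that the camera call returned (one of the last four; its "shot" number tells which), for a name from the list of things; names that differ only in an ending like _2 or _b are one class to them, and where a whole thing is asked for, a point or a joint stands for the part that bears it (a point fixed in the world has none). Each returns a list of dicts, best first, with "p" (0 to 1); they miss things now and then, are a little off and sometimes report something else, mostly with a low value. They report only what shows in the picture. A call takes as long as a camera call. They do not tell look-alikes from the thing itself.
- env.look_for(query, picture): "box" ([left, top, right, bottom] in pixels, round what is visible of it).
- env.tip_of(query, picture): "location" ([column, row] in pixels: a listed point, or the origin of a listed thing).
The state is a dict: "time_s": time; "q": joint angles; "qvel": joint speeds; "joint_efforts": joint torques, N m; "position": TCP position; "tool_rot": TCP orientation; "ft_force": force on the tool from outside, world axes, zero at the start; "wrist_torque": the same for the moment, N m; "grip_width": finger opening in m; "gripper_force": force on a finger pad.
Only numpy, scipy, OpenCV 4.12 (cv2) and the standard library are available. Lean on these libraries where they do the work, as an engineer would, in place of code of your own. Each camera call takes 0.05 s, during which the arm holds its last target. There are 200 camera calls.

## Task

Put the four loose wrench sockets back on the black strip in order of size, each standing upright in the middle of its own bright disc: the smallest on the disc next to the upright pin, then larger and larger, with the largest on the disc farthest from the pin. Let go of them all and leave the rusty tin standing where it is.

Things in the scene. Friction and masses are not known exactly. Their poses are not given: they have to be found in the camera images.
- socket_28: the smallest of four loose, chromed-steel wrench sockets: a plain upright cylinder 28 mm in diameter and 38 mm high with a blind 16 mm deep bore in its top, standing on the bench. Origin: centre of its underside; z up along its axis
- socket_36: the second smallest of four loose, chromed-steel wrench sockets: a plain upright cylinder 36 mm in diameter and 46 mm high with a blind 16 mm deep bore in its top, standing on the bench. Origin: centre of its underside; z up along its axis
- socket_44: the second largest of four loose, chromed-steel wrench sockets: a plain upright cylinder 44 mm in diameter and 54 mm high with a blind 16 mm deep bore in its top, standing on the bench. Origin: centre of its underside; z up along its axis
- socket_52: the largest of four loose, chromed-steel wrench sockets: a plain upright cylinder 52 mm in diameter and 62 mm high with a blind 16 mm deep bore in its top, standing on the bench. Origin: centre of its underside; z up along its axis
- mark_a: one of four identical flat bright discs, 60 mm wide, under 1 mm thick, 80 mm apart in a straight row along the black strip (fixed, 460 x 76 x 10 mm high). Origin: its centre on the strip's top face, 10 mm above the bench; its y axis lies along the row. The letters of the names say nothing about the order: which disc is next to the pin differs from start to start
- mark_b: one of four identical flat bright discs, 60 mm wide, under 1 mm thick, 80 mm apart in a straight row along the black strip (fixed, 460 x 76 x 10 mm high). Origin: its centre on the strip's top face, 10 mm above the bench; its y axis lies along the row. The letters of the names say nothing about the order: which disc is next to the pin differs from start to start
- mark_c: one of four identical flat bright discs, 60 mm wide, under 1 mm thick, 80 mm apart in a straight row along the black strip (fixed, 460 x 76 x 10 mm high). Origin: its centre on the strip's top face, 10 mm above the bench; its y axis lies along the row. The letters of the names say nothing about the order: which disc is next to the pin differs from start to start
- mark_d: one of four identical flat bright discs, 60 mm wide, under 1 mm thick, 80 mm apart in a straight row along the black strip (fixed, 460 x 76 x 10 mm high). Origin: its centre on the strip's top face, 10 mm above the bench; its y axis lies along the row. The letters of the names say nothing about the order: which disc is next to the pin differs from start to start
- pin: upright round steel pin, 16 mm in diameter, 45 mm high, with a low collar, fixed on the strip at one of its ends, in line with the discs and 85 mm beyond the middle of the nearest disc (the strip's other end has only a flat hex bolt head). Origin: centre of its foot on the strip's top face. Either end may have it
- tin: rusty cream-coloured tin, a loose upright cylinder 100 mm in diameter and 120 mm high with a brown upper part, standing on the bench beyond the sockets on the robot's right (-y). Origin: centre of its underside. A bystander
Mind the look-alikes: they are no part of the job. Leave any blue or green look-alike of the socket_44 alone.

How it is judged (in metres and radians):
At the end, for the whole second after the job is handed in: Each socket stands upright (within 0.1 rad) on the strip, at rest, its centre within 12 mm of the middle of a disc, in order of size from the pin: smallest on the nearest disc (85 mm from the pin), then the next (165 mm), the next (245 mm), largest on the farthest (325 mm) ((horizontal distance between socket_28 and mark_a below 0.012 m or horizontal distance between socket_28 and mark_b below 0.012 m or horizontal distance between socket_28 and mark_c below 0.012 m or horizontal distance between socket_28 and mark_d below 0.012 m) and horizontal distance between socket_28 and pin between 0.055 and 0.115 m and height (world z) of socket_28 between 0.006 and 0.014 m and angle between each of socket_28, socket_36, socket_44, socket_52's own z axis and vertical below 0.1 rad and linear speed of each of socket_28, socket_36, socket_44, socket_52 below 0.01 m/s and angular speed of each of socket_28, socket_36, socket_44, socket_52 below 0.1 rad/s and (horizontal distance between socket_36 and mark_a below 0.012 m or horizontal distance between socket_36 and mark_b below 0.012 m or horizontal distance between socket_36 and mark_c below 0.012 m or horizontal distance between socket_36 and mark_d below 0.012 m) and horizontal distance between socket_36 and pin between 0.135 and 0.195 m and height (world z) of socket_36 between 0.006 and 0.014 m and (horizontal distance between socket_44 and mark_a below 0.012 m or horizontal distance between socket_44 and mark_b below 0.012 m or horizontal distance between socket_44 and mark_c below 0.012 m or horizontal distance between socket_44 and mark_d below 0.012 m) and horizontal distance between socket_44 and pin between 0.215 and 0.275 m and height (world z) of socket_44 between 0.006 and 0.014 m and (horizontal distance between socket_52 and mark_a below 0.012 m or horizontal distance between socket_52 and mark_b below 0.012 m or horizontal distance between socket_52 and mark_c below 0.012 m or horizontal distance between socket_52 and mark_d below 0.012 m) and horizontal distance between socket_52 and pin between 0.295 and 0.355 m and height (world z) of socket_52 between 0.006 and 0.014 m); the robot touches nothing.
It fails at once if the tin is shifted by more than 30 mm or tipped by more than 0.3 rad (distance of tin from where it was at the start of the episode above 0.03 m or angle between tin's own z axis and vertical above 0.3 rad).
It also fails if it takes over 90 s, if anything falls off the work surface, if the arm or the gripper's body presses on something with over 40 N, if the wrist force passes 120 N, or if a joint passes its speed limit or range.

## Working session

There is one attempt and no reset: what is moved stays moved. The work goes in short steps, Python scripts to look and compute and a tool call to move; the robot and the scene stay as the last step left them, time stands still between calls to the robot, and variables do not carry over. Pictures are saved under pics/ and viewed, at most 14 in all, crops included, and the job is handed in when it is done.

Besides the shell and the picture viewer there is one more tool, called after ">>>" by a JSON object that holds its "method" and its "body". arm_command: Moves the arm, as the interface text tells. Its arguments: {"type":"object","properties":{"deltas":{"type":"array"},"squeeze":{"type":"number"}},"required":["deltas"]}

```bash
mkdir -p pics
python3 - <<'E'
from rig import env
import cv2
s=env.observe(); print(s['time_s'],s['position'],s['tool_rot'],s['grip_width'],env.pinch_z)
for n in('scene','top'):
    p=env.get_image(n); cv2.imwrite(f'pics/{n}0.png',p['color'])
    print(n,p['camera_matrix'],p['k1'],p['eye'],p['orientation'])
    for q in('socket_28','socket_36','socket_44','socket_52','mark_a','pin','tin'):
        print(q,[(round(d['p'],2),[round(v) for v in d['box']]) for d in env.look_for(q,p)],[(round(d['p'],2),[round(v,1) for v in d['location']]) for d in env.tip_of(q,p)])
E
```

```text
0.0 [0.22600089 0.50109291 0.23071665] [[-9.11546357e-01  4.11196474e-01 -8.35819668e-04]
 [ 4.11197232e-01  9.11545628e-01 -1.18474035e-03]
 [ 2.74726709e-04 -1.42363248e-03 -9.99998949e-01]] 0.08492973226435774 -0.0187
scene [[520.22139956   0.         318.98515967]
 [  0.         520.22139956 240.43019305]
 [  0.           0.           1.        ]] -0.07954611517464832 [ 1.22243368 -0.44092118  0.74152715] [[ 0.50844861 -0.55328055  0.65981864]
 [ 0.8610277   0.33605916 -0.38170085]
 [-0.01055044  0.7621974   0.64725869]]
socket_28 [(0.96, [376, 150, 393, 173]), (0.86, [413, 188, 432, 217]), (0.81, [334, 197, 349, 222]), (0.81, [185, 248, 216, 289]), (0.76, [415, 151, 430, 179]), (0.73, [391, 167, 413, 192]), (0.59, [357, 167, 373, 193]), (0.47, [272, 223, 284, 248])] [(0.91, [422.5, 212.0]), (0.72, [281.2, 242.3]), (0.72, [200.8, 279.2]), (0.7, [385.2, 171.4]), (0.7, [420.7, 172.6]), (0.64, [366.4, 186.7]), (0.63, [342.0, 217.3]), (0.63, [398.3, 185.3])]
socket_36 [(0.96, [376, 150, 393, 173]), (0.86, [413, 188, 432, 217]), (0.81, [334, 197, 349, 222]), (0.81, [185, 248, 216, 289
[... 3104 characters left out ...]
200, 296]), (0.87, [182, 234, 206, 254]), (0.77, [414, 253, 439, 278]), (0.76, [261, 272, 278, 286]), (0.68, [169, 320, 195, 342]), (0.6, [133, 295, 158, 310]), (0.57, [204, 300, 230, 320])] [(0.76, [197.2, 242.4]), (0.74, [216.4, 308.3]), (0.68, [187.2, 288.3]), (0.65, [423.5, 265.5]), (0.56, [150.6, 300.4]), (0.5, [270.0, 278.3]), (0.41, [340.6, 279.9])]
mark_a [(0.82, [350, 180, 377, 213]), (0.72, [317, 176, 344, 204]), (0.61, [280, 174, 308, 193]), (0.6, [246, 167, 277, 191])] [(0.94, [362.7, 194.0]), (0.79, [329.0, 193.0]), (0.76, [291.3, 186.2]), (0.61, [257.5, 178.9])]
pin [(0.4, [219, 164, 228, 178])] [(0.6, [224.6, 168.8])]
tin [(0.56, [464, 229, 523, 282])] [(0.72, [482.6, 252.1])]
```

View pics/top0.png

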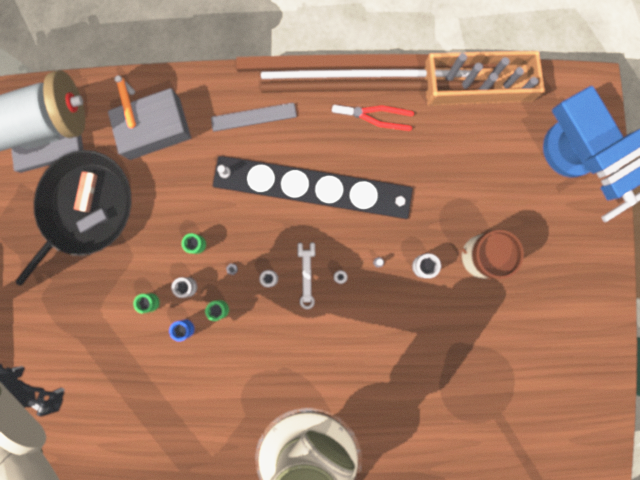

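View pics/scene0.png

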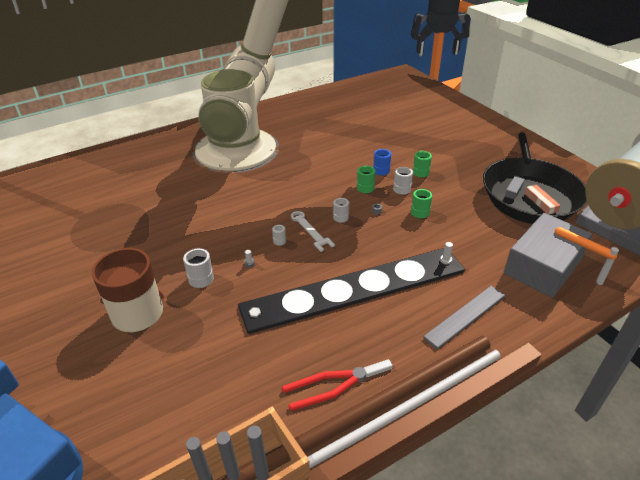

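The top view shows the pin at (224,170) with the discs to its right at (261,178), (295,184), (329,189) and (363,195). The chrome sockets are 28 at (340,277), 36 at (269,279), 44 at (183,287) with green and blue look-alikes around it, and 52 at (427,266) next to the tin at (495,253).

```bash
cat > h.py <<'E'
import cv2,numpy as np
from scipy.optimize import minimize
from rig import env
def project(p,P):
    c=(np.atleast_2d(P)-p['eye'])@np.array(p['orientation'])
    s=np.c_[c[:,0]/-c[:,2],c[:,1]/c[:,2]]
    s=s*(1+p['k1']*(s**2).sum(1,keepdims=True)); K=p['camera_matrix']
    return s*[K[0][0],K[1][1]]+[K[0][2],K[1][2]]
def ground(p,uv,z):
    f=lambda a:((project(p,[a[0],a[1],z])[0]-uv)**2).sum()
    return minimize(f,[.45,0],method='Nelder-Mead',options=dict(xatol=1e-6,fatol=1e-7)).x
T=np.linspace(0,2*np.pi,60)[:-1]
def sil(p,x,y,z,r,h):
    P=[[x+r*np.cos(t),y+r*np.sin(t),zz] for t in T for zz in ((z,z+h) if h else (z,))]
    return cv2.convexHull(project(p,P).astype(np.float32))
def mask_at(p,uv,smax=70,vmin=60):
    k=cv2.cvtColor(p['color'],cv2.COLOR_BGR2HSV)
    m=((k[...,1]<smax)&(k[...,2]>vmin)).astype(np.uint8)
    n,l,st,ce=cv2.connectedComponentsWithStats(m)
    w=15; u,v=map(int,uv); best=np.bincount(l[v-w//2:v+w//2+1,u-w//2:u+w//2+1].ravel(),minlength=n);best[0]=0
    ys,xs=np.where(l==best.argmax())
    return cv2.convexHull(np.c_[xs,ys].astype(np.float32))
def inter(a,b):
    i=cv2.intersectConvexConvex(a,b)[0]; return i/(cv2.contourArea(a)+cv2.contourArea(b)-i+1e-9)
def fit(p,uv,z,r,h,**k):
    hull=mask_at(p,uv,**k); c=hull.reshape(-1,2)
    mid=(c.min(0)+c.max(0))/2; g=ground(p,mid,z+h/2)
    # centre the model's silhouette on the hull by area centroid
    M=lambda q:(lambda m:np.array([m['m10'],m['m01']])/m['m00'])(cv2.moments(q))
    for _ in range(6):
        e=M(hull)-M(sil(p,*g,z,r,h)); g=g+ground(p,mid+e,z+h/2)-ground(p,mid,z+h/2)
    return g,inter(hull,sil(p,*g,z,r,h)),np.r_[c.min(0),c.max(0)]
E
cat > m.py <<'E'
from h import *
t=env.get_image('top'); s=env.get_image('scene')
S={28:((340,277),(279,235),.038),36:((269,279),(341,210),.046),44:((183,287),(403,180),.054),52:((427,266),(199,268),.062)}
for d,(a,b,hh) in S.items():
    for p,uv in((t,a),(s,b)):
        g,i,bb=fit(p,uv,0,d/2000,hh); print(d,g.round(4),round(i,2),bb)
for a,b in zip([(261,178),(295,184),(329,189),(363,195)],[(410,271),(374,280),(337,291),(298,301)]):
    for p,uv in((t,a),(s,b)):
        g,i,bb=fit(p,uv,.0105,.03,0,smax=60,vmin=150); print('disc',g.round(4),round(i,2),bb)
for n,uv in dict(g1=(193,243),g2=(216,310),g3=(145,303),blue=(181,331)).items(): print(n,ground(t,np.array(uv),.054).round(3))
print('tin',ground(t,np.array((498,254)),.12).round(3),'nuts',ground(t,np.array((232,269)),.01).round(3),ground(t,np.array((379,262)),.02).round(3),'pin',ground(t,np.array((224.6,169)),.01).round(3))
E
python3 m.py
```

```text
28 [ 0.4197 -0.0781] 0.86 [333. 270. 347. 283.]
28 [ 0.4241 -0.0803] 0.9 [272. 225. 285. 245.]
36 [0.4175 0.0828] 0.92 [259. 270. 278. 287.]
36 [0.4226 0.0805] 0.93 [333. 198. 349. 222.]
44 [0.3999 0.2755] 0.96 [171. 277. 196. 297.]
44 [0.4042 0.2718] 0.94 [393. 167. 412. 194.]
52 [ 0.4414 -0.2708] 0.94 [412. 253. 441. 278.]
52 [ 0.4448 -0.2712] 0.97 [183. 248. 213. 287.]
disc [0.6491 0.1017] 0.88 [247. 164. 274. 191.]
disc [0.6523 0.1002] 0.97 [395. 260. 424. 280.]
disc [0.6344 0.023 ] 0.89 [281. 170. 308. 197.]
disc [0.6386 0.0214] 0.97 [358. 270. 389. 291.]
disc [ 0.6203 -0.0556] 0.89 [315. 176. 343. 202.]
disc [ 0.6243 -0.057 ] 0.97 [321. 280. 352. 301.]
disc [ 0.6063 -0.1343] 0.87 [349. 181. 377. 208.]
disc [ 0.6096 -0.1357] 0.97 [282. 290. 313. 312.]
g1 [0.506 0.025]
g2 [0.349 0.196]
g3 [0.365 0.357]
blue [0.326 0.026]
tin [ 0.462 -0.407] nuts [0.45  0.025] [ 0.451 -0.167] pin [0.671 0.185]
```

>>> {"method": "arm_command", "body": {"deltas": [{"rz": -0.106,"dz": 0.02},{"rz": -0.106,"dz": 0.02},{"rz": -0.106,"dz": 0.02},{"dx": -0.0284,"dy": -0.0296},{"dx": -0.0284,"dy": -0.0296},{"dx": -0.0284,"dy": -0.0296},{"dx": -0.0284,"dy": -0.0296},{"dx": -0.0284,"dy": -0.0296},{"dx": -0.0284,"dy": -0.0296},{"dx": -0.0284,"dy": -0.0296},{},{}], "squeeze": 50}}

```text
invalid input
```

>>> {"method": "arm_command", "body": {"deltas": [{"rx": 0,"ry": 0,"rz": -0.106,"dx": 0,"dy": 0,"dz": 0.02,"fingers": 0.085},{"rx": 0,"ry": 0,"rz": -0.106,"dx": 0,"dy": 0,"dz": 0.02,"fingers": 0.085},{"rx": 0,"ry": 0,"rz": -0.106,"dx": 0,"dy": 0,"dz": 0.02,"fingers": 0.085},{"rx": 0,"ry": 0,"rz": 0,"dx": -0.0284,"dy": -0.0296,"dz": 0,"fingers": 0.085},{"rx": 0,"ry": 0,"rz": 0,"dx": -0.0284,"dy": -0.0296,"dz": 0,"fingers": 0.085},{"rx": 0,"ry": 0,"rz": 0,"dx": -0.0284,"dy": -0.0296,"dz": 0,"fingers": 0.085},{"rx": 0,"ry": 0,"rz": 0,"dx": -0.0284,"dy": -0.0296,"dz": 0,"fingers": 0.085},{"rx": 0,"ry": 0,"rz": 0,"dx": -0.0284,"dy": -0.0296,"dz": 0,"fingers": 0.085},{"rx": 0,"ry": 0,"rz": 0,"dx": -0.0284,"dy": -0.0296,"dz": 0,"fingers": 0.085},{"rx": 0,"ry": 0,"rz": 0,"dx": -0.0284,"dy": -0.0296,"dz": 0,"fingers": 0.085},{"rx": 0,"ry": 0,"rz": 0,"dx": 0,"dy": 0,"dz": 0,"fingers": 0.085}], "squeeze": 50}}

```text
time_s: 2.7
position: [0.4046, 0.2714, 0.1714]
tool_rot: [[-0.994, 0.11, 0.001], [0.11, 0.994, -0.001], [-0.001, -0.0, -1.0]]
ft_force: [0.1, 0.1, 0.2]
grip_width: 0.085
gripper_force: 0.0
```

>>> {"method": "arm_command", "body": {"deltas": [{"rx": 0,"ry": 0,"rz": 0,"dx": 0.003,"dy": 0.002,"dz": 0.03,"fingers": 0.075},{"rx": 0,"ry": 0,"rz": 0,"dx": 0,"dy": 0,"dz": 0.035,"fingers": 0.075},{"rx": 0,"ry": 0,"rz": 0,"dx": 0,"dy": 0,"dz": 0.035,"fingers": 0.075},{"rx": 0,"ry": 0,"rz": 0,"dx": 0,"dy": 0,"dz": 0.034,"fingers": 0.075},{"rx": 0,"ry": 0,"rz": 0,"dx": 0,"dy": 0,"dz": 0.025,"fingers": 0.075},{"rx": 0,"ry": 0,"rz": 0,"dx": 0,"dy": 0,"dz": 0,"fingers": 0.075},{"rx": 0,"ry": 0,"rz": 0,"dx": 0,"dy": 0,"dz": 0,"fingers": 0.03},{"rx": 0,"ry": 0,"rz": 0,"dx": 0,"dy": 0,"dz": 0,"fingers": 0.03},{"rx": 0,"ry": 0,"rz": 0,"dx": 0,"dy": 0,"dz": 0,"fingers": 0.03},{"rx": 0,"ry": 0,"rz": 0,"dx": 0,"dy": 0,"dz": 0,"fingers": 0.03}]}}

```text
time_s: 3.7
position: [0.3998, 0.2769, 0.014]
tool_rot: [[-0.994, 0.105, 0.003], [0.105, 0.994, 0.001], [-0.003, 0.001, -1.0]]
ft_force: [-0.8, -0.7, 6.8]
grip_width: 0.043
gripper_force: 50.7
```

>>> {"method": "arm_command", "body": {"deltas": [{"rx": 0,"ry": 0,"rz": 0,"dx": 0,"dy": 0,"dz": -0.04,"fingers": 0.03},{"rx": 0,"ry": 0,"rz": 0.1496,"dx": 0,"dy": 0,"dz": -0.03,"fingers": 0.03},{"rx": 0,"ry": 0,"rz": 0.1496,"dx": 0,"dy": 0,"dz": -0.03,"fingers": 0.03},{"rx": 0,"ry": 0,"rz": 0.1496,"dx": 0,"dy": 0,"dz": 0,"fingers": 0.03},{"rx": 0,"ry": 0,"rz": 0.1496,"dx": 0,"dy": 0,"dz": 0,"fingers": 0.03},{"rx": 0,"ry": 0,"rz": 0.1496,"dx": 0,"dy": 0,"dz": 0,"fingers": 0.03},{"rx": 0,"ry": 0,"rz": 0.1496,"dx": 0,"dy": 0,"dz": 0,"fingers": 0.03},{"rx": 0,"ry": 0,"rz": 0.1496,"dx": 0,"dy": 0,"dz": 0,"fingers": 0.03},{"rx": 0,"ry": 0,"rz": 0.1496,"dx": 0,"dy": 0,"dz": 0,"fingers": 0.03},{"rx": 0,"ry": 0,"rz": 0.1496,"dx": 0,"dy": 0,"dz": 0,"fingers": 0.03},{"rx": 0,"ry": 0,"rz": 0.1496,"dx": 0,"dy": 0,"dz": 0,"fingers": 0.03},{"rx": 0,"ry": 0,"rz": 0.1496,"dx": 0,"dy": 0,"dz": 0,"fingers": 0.03}]}}

```text
time_s: 4.9
position: [0.3989, 0.2766, 0.1129]
tool_rot: [[0.186, 0.983, 0.001], [0.983, -0.186, 0.0], [0.0, 0.0, -1.0]]
ft_force: [-0.0, -0.2, -3.1]
grip_width: 0.043
gripper_force: 53.3
```

>>> {"method": "arm_command", "body": {"deltas": [{"rx": 0,"ry": 0,"rz": 0,"dx": -0.0287,"dy": 0.028,"dz": 0,"fingers": 0.03},{"rx": 0,"ry": 0,"rz": 0,"dx": -0.0287,"dy": 0.028,"dz": 0,"fingers": 0.03},{"rx": 0,"ry": 0,"rz": 0,"dx": -0.0287,"dy": 0.028,"dz": 0,"fingers": 0.03},{"rx": 0,"ry": 0,"rz": 0,"dx": -0.0287,"dy": 0.028,"dz": 0,"fingers": 0.03},{"rx": 0,"ry": 0,"rz": 0,"dx": -0.0287,"dy": 0.028,"dz": 0,"fingers": 0.03},{"rx": 0,"ry": 0,"rz": 0,"dx": -0.0287,"dy": 0.028,"dz": 0,"fingers": 0.03},{"rx": 0,"ry": 0,"rz": 0,"dx": -0.0287,"dy": 0.028,"dz": 0,"fingers": 0.03},{"rx": 0,"ry": 0,"rz": 0,"dx": -0.0287,"dy": 0.028,"dz": 0,"fingers": 0.03},{"rx": 0,"ry": 0,"rz": 0,"dx": -0.0287,"dy": 0.028,"dz": 0,"fingers": 0.03},{"rx": 0,"ry": 0,"rz": 0,"dx": -0.0287,"dy": 0.028,"dz": 0,"fingers": 0.03},{"rx": 0,"ry": 0,"rz": 0,"dx": 0,"dy": 0,"dz": 0,"fingers": 0.03},{"rx": 0,"ry": 0,"rz": 0,"dx": 0,"dy": 0,"dz": 0,"fingers": 0.03}]}}

```text
time_s: 6.1
position: [0.6228, -0.0565, 0.1123]
tool_rot: [[0.181, 0.984, -0.001], [0.984, -0.181, 0.0], [0.0, -0.001, -1.0]]
ft_force: [0.2, 0.5, -4.5]
grip_width: 0.0431
gripper_force: 53.3
```

>>> {"method": "arm_command", "body": {"deltas": [{"rx": 0,"ry": 0,"rz": 0,"dx": 0,"dy": 0,"dz": 0.03,"fingers": 0.03},{"rx": 0,"ry": 0,"rz": 0,"dx": 0,"dy": 0,"dz": 0.03,"fingers": 0.03},{"rx": 0,"ry": 0,"rz": 0,"dx": 0,"dy": 0,"dz": 0.015,"fingers": 0.03},{"rx": 0,"ry": 0,"rz": 0,"dx": 0,"dy": 0,"dz": 0.008,"fingers": 0.03},{"rx": 0,"ry": 0,"rz": 0,"dx": 0,"dy": 0,"dz": 0.004,"fingers": 0.03},{"rx": 0,"ry": 0,"rz": 0,"dx": 0,"dy": 0,"dz": 0,"fingers": 0.03},{"rx": 0,"ry": 0,"rz": 0,"dx": 0,"dy": 0,"dz": 0,"fingers": 0.03}]}}

```text
time_s: 6.8
position: [0.6235, -0.0559, 0.0264]
tool_rot: [[0.179, 0.984, 0.002], [0.984, -0.179, -0.0], [-0.0, 0.002, -1.0]]
ft_force: [0.2, -0.3, -4.2]
grip_width: 0.0431
gripper_force: 53.4
```

Run:
```python
from h import *
p=env.get_image('scene'); cv2.imwrite('pics/s1.png',cv2.resize(p['color'][160:400,160:480],None,fx=2,fy=2))
```

```text
(no output)
```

View pics/s1.png

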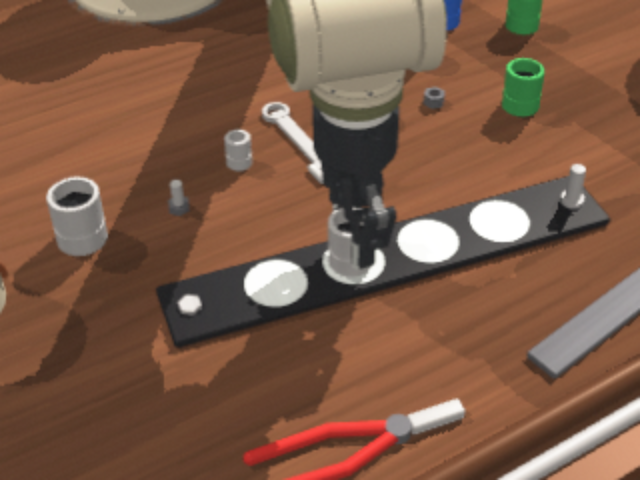

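The 44 socket is upright over the third disc from the pin, at about (350,245) in the crop. I'll lower it slightly and release.

>>> {"method": "arm_command", "body": {"deltas": [{"rx": 0,"ry": 0,"rz": 0,"dx": 0,"dy": 0,"dz": 0.0012,"fingers": 0.03},{"rx": 0,"ry": 0,"rz": 0,"dx": 0,"dy": 0,"dz": 0,"fingers": 0.03},{"rx": 0,"ry": 0,"rz": 0,"dx": 0,"dy": 0,"dz": 0,"fingers": 0.07},{"rx": 0,"ry": 0,"rz": 0,"dx": 0,"dy": 0,"dz": 0,"fingers": 0.07},{"rx": 0,"ry": 0,"rz": 0,"dx": 0,"dy": 0,"dz": 0,"fingers": 0.07},{"rx": 0,"ry": 0,"rz": 0,"dx": 0,"dy": 0,"dz": -0.02,"fingers": 0.07},{"rx": 0,"ry": 0,"rz": 0,"dx": 0,"dy": 0,"dz": -0.04,"fingers": 0.07},{"rx": 0,"ry": 0,"rz": 0,"dx": 0,"dy": 0,"dz": -0.04,"fingers": 0.08},{"rx": 0,"ry": 0,"rz": 0,"dx": 0,"dy": 0,"dz": -0.03,"fingers": 0.08},{"rx": 0,"ry": 0,"rz": 0,"dx": 0,"dy": 0,"dz": 0,"fingers": 0.08}]}}

```text
time_s: 7.85
position: [0.6249, -0.0564, 0.1591]
tool_rot: [[0.18, 0.984, 0.009], [0.984, -0.18, -0.003], [-0.001, 0.009, -1.0]]
ft_force: [-0.3, 0.9, -0.0]
grip_width: 0.0798
gripper_force: 0.0
```

>>> {"method": "arm_command", "body": {"deltas": [{"rx": 0,"ry": 0,"rz": 0,"dx": -0.0305,"dy": -0.0174,"dz": 0,"fingers": 0.08},{"rx": 0,"ry": 0,"rz": 0,"dx": -0.0305,"dy": -0.0174,"dz": 0,"fingers": 0.08},{"rx": 0,"ry": 0,"rz": 0,"dx": -0.0305,"dy": -0.0174,"dz": 0,"fingers": 0.08},{"rx": 0,"ry": 0,"rz": 0,"dx": -0.0305,"dy": -0.0174,"dz": 0,"fingers": 0.08},{"rx": 0,"ry": 0,"rz": 0,"dx": -0.0305,"dy": -0.0174,"dz": 0,"fingers": 0.08},{"rx": 0,"ry": 0,"rz": 0,"dx": -0.0305,"dy": -0.0174,"dz": 0,"fingers": 0.08},{"rx": 0,"ry": 0,"rz": 0,"dx": -0.0305,"dy": -0.0174,"dz": 0,"fingers": 0.08},{"rx": 0,"ry": 0,"rz": 0,"dx": -0.0305,"dy": -0.0174,"dz": 0,"fingers": 0.08},{"rx": 0,"ry": 0,"rz": 0,"dx": 0,"dy": 0,"dz": 0,"fingers": 0.08},{"rx": 0,"ry": 0,"rz": 0,"dx": 0,"dy": 0,"dz": 0,"fingers": 0.08}]}}

```text
time_s: 8.85
position: [0.4419, -0.2713, 0.1537]
tool_rot: [[0.181, 0.983, -0.0], [0.983, -0.181, 0.001], [0.001, -0.001, -1.0]]
ft_force: [0.6, 0.2, -0.0]
grip_width: 0.0799
gripper_force: 0.0
```

Run:
```python
from h import *
p=env.get_image('scene')
for uv,d,h,z in(((341,210),36,.046,0),((279,235),28,.038,0),((337,275),44,.054,.0105)):
    print(d,fit(p,uv,z,d/2000,h))
```

```text
36 (array([0.42207095, 0.08088406]), 0.9322335262489291, array([333., 198., 349., 222.], dtype=float32))
28 (array([ 0.42414291, -0.08019515]), 0.8987462316982979, array([272., 225., 285., 245.], dtype=float32))
44 (array([0.64997519, 0.00221395]), 0.11844465821235309, array([282., 242., 464., 315.], dtype=float32))
```

>>> {"method": "arm_command", "body": {"deltas": [{"rx": 0,"ry": 0,"rz": 0,"dx": 0,"dy": 0.001,"dz": 0.03,"fingers": 0.08},{"rx": 0,"ry": 0,"rz": 0,"dx": 0,"dy": 0,"dz": 0.03,"fingers": 0.08},{"rx": 0,"ry": 0,"rz": 0,"dx": 0,"dy": 0,"dz": 0.03,"fingers": 0.08},{"rx": 0,"ry": 0,"rz": 0,"dx": 0,"dy": 0,"dz": 0.03,"fingers": 0.08},{"rx": 0,"ry": 0,"rz": 0,"dx": 0,"dy": 0,"dz": 0.02,"fingers": 0.08},{"rx": 0,"ry": 0,"rz": 0,"dx": 0,"dy": 0,"dz": 0,"fingers": 0.08},{"rx": 0,"ry": 0,"rz": 0,"dx": 0,"dy": 0,"dz": 0,"fingers": 0.04},{"rx": 0,"ry": 0,"rz": 0,"dx": 0,"dy": 0,"dz": 0,"fingers": 0.04},{"rx": 0,"ry": 0,"rz": 0,"dx": 0,"dy": 0,"dz": 0,"fingers": 0.04},{"rx": 0,"ry": 0,"rz": 0,"dx": 0,"dy": 0,"dz": 0,"fingers": 0.04}]}}

```text
time_s: 9.9
position: [0.444, -0.2714, 0.0155]
tool_rot: [[0.179, 0.984, 0.002], [0.984, -0.179, -0.001], [-0.001, 0.002, -1.0]]
ft_force: [1.0, 1.7, 7.1]
grip_width: 0.0513
gripper_force: 52.7
```

>>> {"method": "arm_command", "body": {"deltas": [{"rx": 0,"ry": 0,"rz": 0,"dx": 0,"dy": 0,"dz": -0.03,"fingers": 0.04},{"rx": 0,"ry": 0,"rz": 0,"dx": 0,"dy": 0,"dz": -0.04,"fingers": 0.04},{"rx": 0,"ry": 0,"rz": 0,"dx": 0,"dy": 0,"dz": -0.03,"fingers": 0.04},{"rx": 0,"ry": 0,"rz": 0,"dx": 0.0273,"dy": 0.0228,"dz": 0,"fingers": 0.04},{"rx": 0,"ry": 0,"rz": 0,"dx": 0.0273,"dy": 0.0228,"dz": 0,"fingers": 0.04},{"rx": 0,"ry": 0,"rz": 0,"dx": 0.0273,"dy": 0.0228,"dz": 0,"fingers": 0.04},{"rx": 0,"ry": 0,"rz": 0,"dx": 0.0273,"dy": 0.0228,"dz": 0,"fingers": 0.04},{"rx": 0,"ry": 0,"rz": 0,"dx": 0.0273,"dy": 0.0228,"dz": 0,"fingers": 0.04},{"rx": 0,"ry": 0,"rz": 0,"dx": 0.0273,"dy": 0.0228,"dz": 0,"fingers": 0.04},{"rx": 0,"ry": 0,"rz": 0,"dx": 0,"dy": 0,"dz": 0,"fingers": 0.04},{"rx": 0,"ry": 0,"rz": 0,"dx": 0,"dy": 0,"dz": 0,"fingers": 0.04}]}}

```text
time_s: 11.0
position: [0.6071, -0.1339, 0.1136]
tool_rot: [[0.178, 0.984, -0.001], [0.984, -0.178, 0.0], [0.0, -0.001, -1.0]]
ft_force: [-0.4, -0.7, -4.8]
grip_width: 0.0509
gripper_force: 55.5
```

>>> {"method": "arm_command", "body": {"deltas": [{"rx": 0,"ry": 0,"rz": 0,"dx": -0.001,"dy": 0.001,"dz": 0.03,"fingers": 0.04},{"rx": 0,"ry": 0,"rz": 0,"dx": 0,"dy": 0,"dz": 0.03,"fingers": 0.04},{"rx": 0,"ry": 0,"rz": 0,"dx": 0,"dy": 0,"dz": 0.016,"fingers": 0.04},{"rx": 0,"ry": 0,"rz": 0,"dx": 0,"dy": 0,"dz": 0.008,"fingers": 0.04},{"rx": 0,"ry": 0,"rz": 0,"dx": 0,"dy": 0,"dz": 0.003,"fingers": 0.04},{"rx": 0,"ry": 0,"rz": 0,"dx": 0,"dy": 0,"dz": 0,"fingers": 0.04},{"rx": 0,"ry": 0,"rz": 0,"dx": 0,"dy": 0,"dz": 0,"fingers": 0.04}]}}

```text
time_s: 11.7
position: [0.6085, -0.1362, 0.0282]
tool_rot: [[0.18, 0.984, 0.002], [0.984, -0.18, -0.001], [-0.0, 0.002, -1.0]]
ft_force: [0.5, 0.6, -5.5]
grip_width: 0.0509
gripper_force: 55.5
```

>>> {"method": "arm_command", "body": {"deltas": [{"rx": 0,"ry": 0,"rz": 0,"dx": 0,"dy": 0,"dz": 0.0018,"fingers": 0.04},{"rx": 0,"ry": 0,"rz": 0,"dx": 0,"dy": 0,"dz": 0,"fingers": 0.04},{"rx": 0,"ry": 0,"rz": 0,"dx": 0,"dy": 0,"dz": 0,"fingers": 0.08},{"rx": 0,"ry": 0,"rz": 0,"dx": 0,"dy": 0,"dz": 0,"fingers": 0.08},{"rx": 0,"ry": 0,"rz": 0,"dx": 0,"dy": 0,"dz": 0,"fingers": 0.08},{"rx": 0,"ry": 0,"rz": 0,"dx": 0,"dy": 0,"dz": -0.02,"fingers": 0.08},{"rx": 0,"ry": 0,"rz": 0,"dx": 0,"dy": 0,"dz": -0.04,"fingers": 0.08},{"rx": 0,"ry": 0,"rz": 0,"dx": 0,"dy": 0,"dz": -0.04,"fingers": 0.08},{"rx": 0,"ry": 0,"rz": 0,"dx": 0,"dy": 0,"dz": -0.03,"fingers": 0.08},{"rx": 0,"ry": 0,"rz": 0,"dx": 0,"dy": 0,"dz": 0,"fingers": 0.08}]}}

```text
time_s: 12.7
position: [0.6099, -0.1365, 0.1604]
tool_rot: [[0.179, 0.984, 0.009], [0.984, -0.179, -0.004], [-0.002, 0.009, -1.0]]
ft_force: [-0.3, -0.2, -0.2]
grip_width: 0.0801
gripper_force: 0.0
```

>>> {"method": "arm_command", "body": {"deltas": [{"rx": 0,"ry": 0,"rz": 0,"dx": 0.0226,"dy": -0.0281,"dz": 0,"fingers": 0.07},{"rx": 0,"ry": 0,"rz": 0,"dx": 0.0226,"dy": -0.0281,"dz": 0,"fingers": 0.07},{"rx": 0,"ry": 0,"rz": 0,"dx": 0.0226,"dy": -0.0281,"dz": 0,"fingers": 0.07},{"rx": 0,"ry": 0,"rz": 0,"dx": 0.0226,"dy": -0.0281,"dz": 0,"fingers": 0.07},{"rx": 0,"ry": 0,"rz": 0,"dx": 0.0226,"dy": -0.0281,"dz": 0,"fingers": 0.07},{"rx": 0,"ry": 0,"rz": 0,"dx": 0.0226,"dy": -0.0281,"dz": 0,"fingers": 0.07},{"rx": 0,"ry": 0,"rz": 0,"dx": 0.0226,"dy": -0.0281,"dz": 0,"fingers": 0.07},{"rx": 0,"ry": 0,"rz": 0,"dx": 0.0226,"dy": -0.0281,"dz": 0,"fingers": 0.07},{"rx": 0,"ry": 0,"rz": 0,"dx": 0,"dy": 0,"dz": 0,"fingers": 0.07},{"rx": 0,"ry": 0,"rz": 0,"dx": 0,"dy": 0,"dz": 0,"fingers": 0.07}]}}

```text
time_s: 13.7
position: [0.4193, 0.0827, 0.1553]
tool_rot: [[0.178, 0.984, 0.0], [0.984, -0.178, -0.0], [-0.0, 0.0, -1.0]]
ft_force: [0.4, 0.6, 0.5]
grip_width: 0.0701
gripper_force: 0.0
```

Run:
```python
from h import *
p=env.get_image('scene'); cv2.imwrite('pics/s2.png',cv2.resize(p['color'][160:400,160:480],None,fx=2,fy=2))
```

```text
(no output)
```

View pics/s2.png

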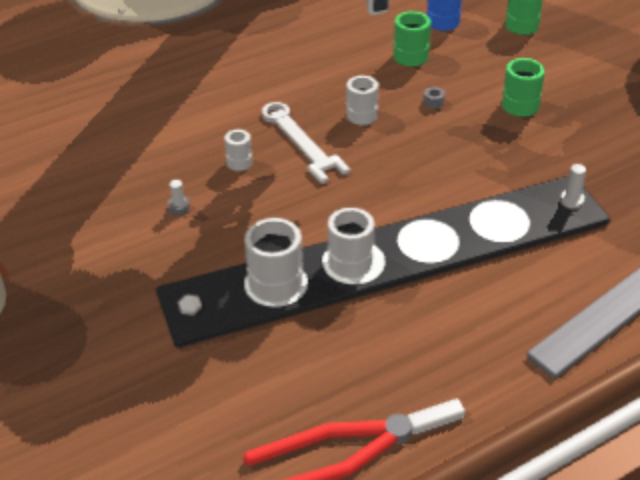

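The 52 at (274,262) and the 44 at (350,246) stand upright on the two farthest discs. The 36 is at (362,100) and the 28 at (238,150). I'll pick up the 36 now.

>>> {"method": "arm_command", "body": {"deltas": [{"rx": 0,"ry": 0,"rz": 0,"dx": -0.001,"dy": 0.001,"dz": 0.03,"fingers": 0.07},{"rx": 0,"ry": 0,"rz": 0,"dx": 0,"dy": 0,"dz": 0.035,"fingers": 0.07},{"rx": 0,"ry": 0,"rz": 0,"dx": 0,"dy": 0,"dz": 0.035,"fingers": 0.07},{"rx": 0,"ry": 0,"rz": 0,"dx": 0,"dy": 0,"dz": 0.03,"fingers": 0.07},{"rx": 0,"ry": 0,"rz": 0,"dx": 0,"dy": 0,"dz": 0.015,"fingers": 0.07},{"rx": 0,"ry": 0,"rz": 0,"dx": 0,"dy": 0,"dz": 0,"fingers": 0.07},{"rx": 0,"ry": 0,"rz": 0,"dx": 0,"dy": 0,"dz": 0,"fingers": 0.02},{"rx": 0,"ry": 0,"rz": 0,"dx": 0,"dy": 0,"dz": 0,"fingers": 0.02},{"rx": 0,"ry": 0,"rz": 0,"dx": 0,"dy": 0,"dz": 0,"fingers": 0.02},{"rx": 0,"ry": 0,"rz": 0,"dx": 0,"dy": 0,"dz": 0,"fingers": 0.02}]}}

```text
time_s: 14.75
position: [0.421, 0.081, 0.0113]
tool_rot: [[0.18, 0.984, 0.003], [0.984, -0.18, -0.0], [-0.0, 0.003, -1.0]]
ft_force: [-0.6, -1.9, 8.0]
grip_width: 0.0351
gripper_force: 49.7
```

>>> {"method": "arm_command", "body": {"deltas": [{"rx": 0,"ry": 0,"rz": 0,"dx": 0,"dy": 0,"dz": -0.03,"fingers": 0.02},{"rx": 0,"ry": 0,"rz": 0,"dx": 0,"dy": 0,"dz": -0.04,"fingers": 0.02},{"rx": 0,"ry": 0,"rz": 0,"dx": 0,"dy": 0,"dz": -0.03,"fingers": 0.02},{"rx": 0,"ry": 0,"rz": 0,"dx": -0.0032,"dy": 0.0371,"dz": 0,"fingers": 0.02},{"rx": 0,"ry": 0,"rz": 0,"dx": -0.0032,"dy": 0.0371,"dz": 0,"fingers": 0.02},{"rx": 0,"ry": 0,"rz": 0,"dx": -0.0032,"dy": 0.0371,"dz": 0,"fingers": 0.02},{"rx": 0,"ry": 0,"rz": 0,"dx": -0.0032,"dy": 0.0371,"dz": 0,"fingers": 0.02},{"rx": 0,"ry": 0,"rz": 0,"dx": -0.0032,"dy": 0.0371,"dz": 0,"fingers": 0.02},{"rx": 0,"ry": 0,"rz": 0,"dx": -0.0032,"dy": 0.0371,"dz": 0,"fingers": 0.02},{"rx": 0,"ry": 0,"rz": 0,"dx": 0,"dy": 0,"dz": 0,"fingers": 0.02},{"rx": 0,"ry": 0,"rz": 0,"dx": 0,"dy": 0,"dz": 0,"fingers": 0.02}]}}

```text
time_s: 15.85
position: [0.6355, 0.0223, 0.1098]
tool_rot: [[0.18, 0.984, -0.001], [0.984, -0.18, 0.0], [0.0, -0.001, -1.0]]
ft_force: [-0.8, 1.1, -2.2]
grip_width: 0.0347
gripper_force: 51.1
```

>>> {"method": "arm_command", "body": {"deltas": [{"rx": 0,"ry": 0,"rz": 0,"dx": 0,"dy": 0.001,"dz": 0.03,"fingers": 0.02},{"rx": 0,"ry": 0,"rz": 0,"dx": 0,"dy": 0,"dz": 0.03,"fingers": 0.02},{"rx": 0,"ry": 0,"rz": 0,"dx": 0,"dy": 0,"dz": 0.016,"fingers": 0.02},{"rx": 0,"ry": 0,"rz": 0,"dx": 0,"dy": 0,"dz": 0.008,"fingers": 0.02},{"rx": 0,"ry": 0,"rz": 0,"dx": 0,"dy": 0,"dz": 0.0036,"fingers": 0.02},{"rx": 0,"ry": 0,"rz": 0,"dx": 0,"dy": 0,"dz": 0,"fingers": 0.02},{"rx": 0,"ry": 0,"rz": 0,"dx": 0,"dy": 0,"dz": 0,"fingers": 0.02}]}}

```text
time_s: 16.55
position: [0.6371, 0.0222, 0.0239]
tool_rot: [[0.179, 0.984, 0.002], [0.984, -0.179, -0.0], [0.0, 0.002, -1.0]]
ft_force: [0.9, -0.3, -2.2]
grip_width: 0.035
gripper_force: 51.1
```

>>> {"method": "arm_command", "body": {"deltas": [{"rx": 0,"ry": 0,"rz": 0,"dx": 0,"dy": 0,"dz": 0.0015,"fingers": 0.02},{"rx": 0,"ry": 0,"rz": 0,"dx": 0,"dy": 0,"dz": 0,"fingers": 0.02},{"rx": 0,"ry": 0,"rz": 0,"dx": 0,"dy": 0,"dz": 0,"fingers": 0.065},{"rx": 0,"ry": 0,"rz": 0,"dx": 0,"dy": 0,"dz": 0,"fingers": 0.065},{"rx": 0,"ry": 0,"rz": 0,"dx": 0,"dy": 0,"dz": 0,"fingers": 0.065},{"rx": 0,"ry": 0,"rz": 0,"dx": 0,"dy": 0,"dz": -0.02,"fingers": 0.065},{"rx": 0,"ry": 0,"rz": 0,"dx": 0,"dy": 0,"dz": -0.04,"fingers": 0.065},{"rx": 0,"ry": 0,"rz": 0,"dx": 0,"dy": 0,"dz": -0.04,"fingers": 0.065},{"rx": 0,"ry": 0,"rz": 0,"dx": 0,"dy": 0,"dz": -0.03,"fingers": 0.065},{"rx": 0,"ry": 0,"rz": 0,"dx": 0,"dy": 0,"dz": 0,"fingers": 0.065}]}}

```text
time_s: 17.55
position: [0.6385, 0.022, 0.1562]
tool_rot: [[0.179, 0.984, 0.009], [0.984, -0.179, -0.001], [0.0, 0.009, -1.0]]
ft_force: [0.8, -0.1, -0.1]
grip_width: 0.0652
gripper_force: 0.0
```

>>> {"method": "arm_command", "body": {"deltas": [{"rx": 0,"ry": 0,"rz": 0,"dx": -0.0197,"dy": -0.0276,"dz": 0,"fingers": 0.06},{"rx": 0,"ry": 0,"rz": 0,"dx": -0.0197,"dy": -0.0276,"dz": 0,"fingers": 0.06},{"rx": 0,"ry": 0,"rz": 0,"dx": -0.0197,"dy": -0.0276,"dz": 0,"fingers": 0.06},{"rx": 0,"ry": 0,"rz": 0,"dx": -0.0197,"dy": -0.0276,"dz": 0,"fingers": 0.06},{"rx": 0,"ry": 0,"rz": 0,"dx": -0.0197,"dy": -0.0276,"dz": 0,"fingers": 0.06},{"rx": 0,"ry": 0,"rz": 0,"dx": -0.0197,"dy": -0.0276,"dz": 0,"fingers": 0.06},{"rx": 0,"ry": 0,"rz": 0,"dx": -0.0197,"dy": -0.0276,"dz": 0,"fingers": 0.06},{"rx": 0,"ry": 0,"rz": 0,"dx": 0,"dy": 0,"dz": 0,"fingers": 0.06},{"rx": 0,"ry": 0,"rz": 0,"dx": 0,"dy": 0,"dz": 0,"fingers": 0.06}]}}

```text
time_s: 18.45
position: [0.4219, -0.0789, 0.1511]
tool_rot: [[0.181, 0.984, 0.0], [0.984, -0.181, 0.0], [0.0, 0.0, -1.0]]
ft_force: [0.6, 0.6, 0.9]
grip_width: 0.0599
gripper_force: 0.0
```

>>> {"method": "arm_command", "body": {"deltas": [{"rx": 0,"ry": 0,"rz": 0,"dx": 0,"dy": 0,"dz": 0.03,"fingers": 0.06},{"rx": 0,"ry": 0,"rz": 0,"dx": 0,"dy": 0,"dz": 0.035,"fingers": 0.06},{"rx": 0,"ry": 0,"rz": 0,"dx": 0,"dy": 0,"dz": 0.035,"fingers": 0.06},{"rx": 0,"ry": 0,"rz": 0,"dx": 0,"dy": 0,"dz": 0.03,"fingers": 0.06},{"rx": 0,"ry": 0,"rz": 0,"dx": 0,"dy": 0,"dz": 0.0135,"fingers": 0.06},{"rx": 0,"ry": 0,"rz": 0,"dx": 0,"dy": 0,"dz": 0,"fingers": 0.06},{"rx": 0,"ry": 0,"rz": 0,"dx": 0,"dy": 0,"dz": 0,"fingers": 0.015},{"rx": 0,"ry": 0,"rz": 0,"dx": 0,"dy": 0,"dz": 0,"fingers": 0.015},{"rx": 0,"ry": 0,"rz": 0,"dx": 0,"dy": 0,"dz": 0,"fingers": 0.015},{"rx": 0,"ry": 0,"rz": 0,"dx": 0,"dy": 0,"dz": 0,"fingers": 0.015}]}}

```text
time_s: 19.45
position: [0.4227, -0.0789, 0.0086]
tool_rot: [[0.18, 0.984, 0.002], [0.984, -0.18, -0.001], [-0.0, 0.003, -1.0]]
ft_force: [1.4, 2.7, 8.0]
grip_width: 0.0265
gripper_force: 49.2
```

>>> {"method": "arm_command", "body": {"deltas": [{"rx": 0,"ry": 0,"rz": 0,"dx": 0,"dy": 0,"dz": -0.03,"fingers": 0.015},{"rx": 0,"ry": 0,"rz": 0,"dx": 0,"dy": 0,"dz": -0.04,"fingers": 0.015},{"rx": 0,"ry": 0,"rz": 0,"dx": 0,"dy": 0,"dz": -0.03,"fingers": 0.015},{"rx": 0,"ry": 0,"rz": 0,"dx": 0.0273,"dy": 0.024,"dz": 0,"fingers": 0.015},{"rx": 0,"ry": 0,"rz": 0,"dx": 0.0273,"dy": 0.024,"dz": 0,"fingers": 0.015},{"rx": 0,"ry": 0,"rz": 0,"dx": 0.0273,"dy": 0.024,"dz": 0,"fingers": 0.015},{"rx": 0,"ry": 0,"rz": 0,"dx": 0.0273,"dy": 0.024,"dz": 0,"fingers": 0.015},{"rx": 0,"ry": 0,"rz": 0,"dx": 0.0273,"dy": 0.024,"dz": 0,"fingers": 0.015},{"rx": 0,"ry": 0,"rz": 0,"dx": 0.0273,"dy": 0.024,"dz": 0,"fingers": 0.015},{"rx": 0,"ry": 0,"rz": 0,"dx": 0.0273,"dy": 0.024,"dz": 0,"fingers": 0.015},{"rx": 0,"ry": 0,"rz": 0,"dx": 0.0273,"dy": 0.024,"dz": 0,"fingers": 0.015},{"rx": 0,"ry": 0,"rz": 0,"dx": 0,"dy": 0,"dz": 0,"fingers": 0.015}]}}

```text
time_s: 20.65
position: [0.652, 0.1041, 0.1073]
tool_rot: [[0.177, 0.984, 0.001], [0.984, -0.177, 0.0], [0.001, 0.001, -1.0]]
ft_force: [-0.4, -0.7, -1.2]
grip_width: 0.0267
gripper_force: 49.8
```

>>> {"method": "arm_command", "body": {"deltas": [{"rx": 0,"ry": 0,"rz": 0,"dx": 0,"dy": 0,"dz": 0.02,"fingers": 0.015},{"rx": 0,"ry": 0,"rz": 0,"dx": 0,"dy": 0,"dz": 0.02,"fingers": 0.015},{"rx": 0,"ry": 0,"rz": 0,"dx": 0,"dy": 0,"dz": 0.02,"fingers": 0.015},{"rx": 0,"ry": 0,"rz": 0,"dx": 0,"dy": 0,"dz": 0,"fingers": 0.015}]}}

```text
time_s: 21.05
position: [0.6481, 0.1013, 0.0452]
tool_rot: [[0.18, 0.984, -0.006], [0.984, -0.18, 0.0], [-0.001, -0.006, -1.0]]
ft_force: [-0.3, 0.2, -0.6]
grip_width: 0.0264
gripper_force: 49.8
```

>>> {"method": "arm_command", "body": {"deltas": [{"rx": 0,"ry": 0,"rz": 0,"dx": 0,"dy": 0,"dz": 0.014,"fingers": 0.015},{"rx": 0,"ry": 0,"rz": 0,"dx": 0,"dy": 0,"dz": 0.009,"fingers": 0.015},{"rx": 0,"ry": 0,"rz": 0,"dx": 0,"dy": 0,"dz": 0.002,"fingers": 0.015},{"rx": 0,"ry": 0,"rz": 0,"dx": 0,"dy": 0,"dz": 0,"fingers": 0.015},{"rx": 0,"ry": 0,"rz": 0,"dx": 0,"dy": 0,"dz": 0,"fingers": 0.015}]}}

```text
time_s: 21.55
position: [0.6504, 0.1016, 0.0232]
tool_rot: [[0.18, 0.984, 0.001], [0.984, -0.18, -0.0], [0.0, 0.001, -1.0]]
ft_force: [-0.4, -0.7, -1.7]
grip_width: 0.0266
gripper_force: 49.8
```

>>> {"method": "arm_command", "body": {"deltas": [{"rx": 0,"ry": 0,"rz": 0,"dx": 0,"dy": 0,"dz": 0.002,"fingers": 0.015},{"rx": 0,"ry": 0,"rz": 0,"dx": 0,"dy": 0,"dz": 0.0015,"fingers": 0.015},{"rx": 0,"ry": 0,"rz": 0,"dx": 0,"dy": 0,"dz": 0,"fingers": 0.015},{"rx": 0,"ry": 0,"rz": 0,"dx": 0,"dy": 0,"dz": 0,"fingers": 0.06},{"rx": 0,"ry": 0,"rz": 0,"dx": 0,"dy": 0,"dz": 0,"fingers": 0.06},{"rx": 0,"ry": 0,"rz": 0,"dx": 0,"dy": 0,"dz": 0,"fingers": 0.06},{"rx": 0,"ry": 0,"rz": 0,"dx": 0,"dy": 0,"dz": -0.02,"fingers": 0.06},{"rx": 0,"ry": 0,"rz": 0,"dx": 0,"dy": 0,"dz": -0.04,"fingers": 0.06},{"rx": 0,"ry": 0,"rz": 0,"dx": 0,"dy": 0,"dz": -0.04,"fingers": 0.06},{"rx": 0,"ry": 0,"rz": 0,"dx": 0,"dy": 0,"dz": -0.04,"fingers": 0.06}]}}

```text
time_s: 22.55
position: [0.6499, 0.1016, 0.1609]
tool_rot: [[0.18, 0.984, 0.0], [0.984, -0.18, -0.0], [-0.0, 0.0, -1.0]]
ft_force: [0.7, -0.2, -0.0]
grip_width: 0.0599
gripper_force: 0.0
```

>>> {"method": "arm_command", "body": {"deltas": [{"rx": 0,"ry": 0,"rz": 0,"dx": 0,"dy": -0.03,"dz": 0,"fingers": 0.06},{"rx": 0,"ry": 0,"rz": 0,"dx": 0,"dy": -0.04,"dz": 0,"fingers": 0.06},{"rx": 0,"ry": 0,"rz": 0,"dx": 0,"dy": -0.04,"dz": 0,"fingers": 0.06},{"rx": 0,"ry": 0,"rz": 0,"dx": 0,"dy": -0.04,"dz": 0,"fingers": 0.06},{"rx": 0,"ry": 0,"rz": 0,"dx": 0.03,"dy": -0.03,"dz": 0,"fingers": 0.06},{"rx": 0,"ry": 0,"rz": 0,"dx": 0.04,"dy": -0.02,"dz": 0,"fingers": 0.06},{"rx": 0,"ry": 0,"rz": 0,"dx": 0.04,"dy": 0,"dz": 0,"fingers": 0.06},{"rx": 0,"ry": 0,"rz": 0,"dx": 0.04,"dy": 0,"dz": 0,"fingers": 0.06},{"rx": 0,"ry": 0,"rz": 0,"dx": 0.04,"dy": 0,"dz": 0,"fingers": 0.06},{"rx": 0,"ry": 0,"rz": 0,"dx": 0,"dy": 0,"dz": 0,"fingers": 0.06},{"rx": 0,"ry": 0,"rz": 0,"dx": 0,"dy": 0,"dz": 0,"fingers": 0.06}]}}

```text
time_s: 23.65
position: [0.4871, 0.3249, 0.159]
tool_rot: [[0.178, 0.984, -0.0], [0.984, -0.178, -0.0], [-0.0, -0.0, -1.0]]
ft_force: [-0.1, 0.2, -0.3]
grip_width: 0.0599
gripper_force: 0.0
```

Run:
```python
from h import *
t=env.get_image('top');p=env.get_image('scene')
D=np.array([[.6507,.101],[.6365,.0222],[.6223,-.0563],[.608,-.135]])
for n,im,off,box in(('top',t,-.0019,(140,240,200,400)),('scene',p,.0018,(220,330,260,480))):
    big=cv2.resize(im['color'][box[0]:box[1],box[2]:box[3]],None,fx=3.5,fy=3.5,interpolation=cv2.INTER_CUBIC)
    for (x,y),d,h in zip(D,(28,36,44,52),(.038,.046,.054,.062)):
        q=((sil(im,x+off,y,.0105,d/2000,h)-[box[2],box[0]]+.5)*3.5).astype(np.int32)
        cv2.polylines(big,[q],True,(0,0,255),1)
    cv2.imwrite(f'pics/f_{n}.png',big)
```

```text
(no output)
```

View pics/f_top.png

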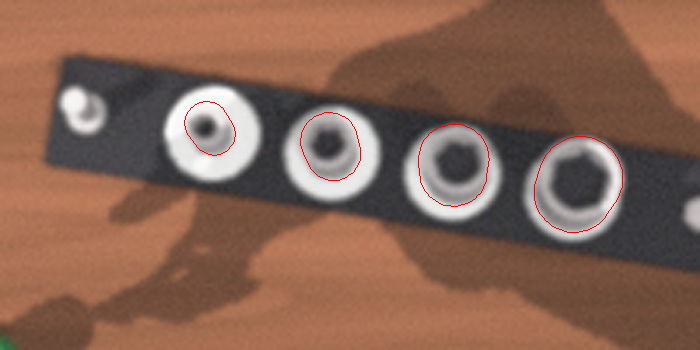

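View pics/f_scene.png

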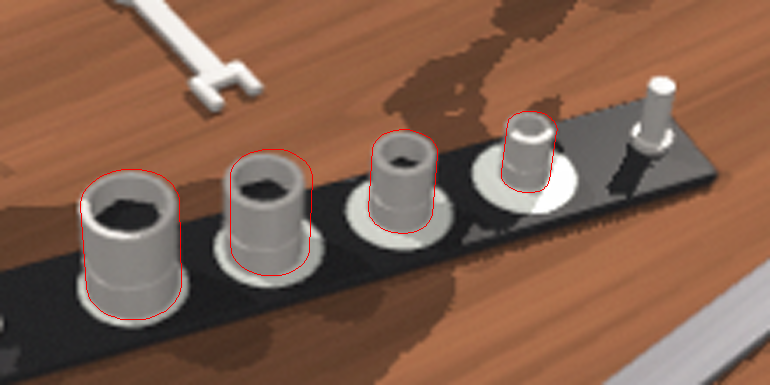

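All four sockets stand upright on their discs in the right order. The 28, 36 and 52 match the predicted outlines, and the 44 is about 4 mm off centre, well inside the 12 mm limit. I'm handing in.

```bash
python3 -c "
from rig import env
print(env.close_job())"
```

```text
the job is handed in; nothing more can be done
None
```

I handed the job in at about 24 s: the last pictures show all four sockets released and upright on their discs, smallest next to the pin and largest farthest away. The 44 mm socket sits about 4 mm off centre (limit 12 mm). I never went near the tin, but I didn't re-measure it, and the hand-in returned no verdict.

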